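Tamp the clay lumps level

ROBOT

A 6-joint arm with a two-finger parallel gripper is mounted at the origin on the work surface. World frame = base frame: x ahead of the robot, y to its left, z up, the work surface at z = 0. Lengths are in mm, angles in rad, forces in N, time in s.
With the tool pointing down it reaches from about 250 to 725 mm from the base axis. Payload 9.7 kg.
Tool frame: the origin (TCP) lies on the centre line of the jaws, within the pads' length; the fingertips stand ahead of it and the grasp point (between the pads) lies 11 mm behind it (bot.finger_overhang is the z of the fingertips in the tool frame, in mm); z points along the fingers, y is the line along which they close (so a half turn about z gives the same grasp; the last joint's range is limited). The gripper opens to 85 mm and grips with 20 to 120 N. Pads are 22 mm wide; open, the fingers measure 114 mm over their backs; the gripper's body (76 mm by 85 mm) begins 54 mm behind the grasp point. The pads swing forward as they close: fully open they stand 13 mm farther back than shut.
Start: joints at [-1.33, 0.087, 0.176, 1.66, 0, 1.571], TCP at [131.161, -534.129, 239.284] pointing down, gripper open.
Joint ranges: [-3.13, 3.13], [-0.85, 1.81], [-1.15, 1.24], [-2.2, 2.28], [-1.44, 1.52], [-3.14, 3.14]. Speed limits (rad/s): [2.22, 2.22, 2.57, 3.14, 3.14, 3.14].

INTERFACE

Orientations are given as a unit quaternion [x, y, z, w].
In Python, from station import bot, imaging gives the robot as it stands.
- The arm moves only by the tool send_rows, never from a script. Its argument "plan" is a list of rows, each a list of 7 numbers: the closure, from 0 (fully open) to 1 (shut), then the shift along the tool's x, y, z in units of 25 cm (1.0 is 25 cm), then the turn, a rotation vector about the tool's x, y, z in units of 90 degrees (1.0 is 90 degrees). A call has 1 to 12 rows; each row is the pose to reach, as a shift and turn from the pose commanded when the call began, along the tool's axes at that moment; what a row does not reach only later rows make up. A row lasts 1/12 s, in which the tool goes at most 41.7 mm and 7.16 degrees, less where a joint would pass 70% of its speed; a pose out of reach is approached as far as the arm can. A call with a number of a shift or a turn outside -1 to 1 is refused whole. A call with a gripper value outside its range is refused whole. The fingers move at their own pace and stop on an object; "force" is the grip in N (left out, the last holds). Time passes only in rows, so rows that repeat a pose let the fingers close. It gives the time, the measured TCP pose, the force, the opening and the grip force at its end, in the units of the state.
- bot.read_state(): the state, without advancing time (a new reading comes with each control period).
- imaging.read_camera(name): name is "scene" or "top" or "wrist"; returns a dict with "img" (480x640x3 uint8, red, green, blue), "z_map" (480x640 float32, mm along the optical axis (not along the pixel's ray), 0 where there is no reading), "K" (3x3 intrinsics, pixels), "world_from_camera" (4x4, takes a point from camera to world coordinates). Camera axes: x right, y up, looking along -z (the intrinsics and any distortion apply to the point x, -y, -z); pixel columns grow to the right and rows downward; lengths in mm; the calibration is good to about 2 mm. A picture is of the moment at which its call begins.
- bot.hand_in(): hands the job in; it is judged then, once.
The state is a dict: "t": time; "q": joint angles; "dq": joint speeds; "tau": joint torques, N m; "ee_pos": TCP position; "ee_rot": TCP orientation; "force": force on the tool from outside, world axes, zero at the start; "moment": the same for the moment, N m; "width": finger opening in mm; "grip_force": force on a finger pad.
Only numpy, scipy, OpenCV 4.12 (cv2) and the standard library are available. Lean on these libraries where they do the work, as an engineer would, in place of code of your own. Each camera call takes 0.05 s, during which the arm holds its last target. There are 200 camera calls.

TASK

Two small plywood bins hold lumps of gilder's clay; in one of them the middle lump rides high and stands above the rim. Take the flat round wooden tamper by its handle, press that bin's lumps down level with it, without pushing the high lump with the gripper itself, then stand the tamper upright back on the bench.

Things in the scene. Friction and masses are not known exactly. Their poses are not given: they have to be found in the camera images.
- bin: the bin with the high lump: an open plywood box 124 by 124 mm, 60 mm high, fixed to the bench; walls and floor 6 mm thick, inside 112 by 112 mm; origin at the centre of its underside, z up. It holds five clay lumps. The other bin, of the same make, is already level: no part of the job.
- tamper: wooden tamper standing on the bench: flat disc 84 mm in diameter, 14 mm thick, with a round upright handle 28 mm in diameter on its middle (cone at its foot up to 28 mm), 120 mm tall in all, 0.25 to 0.5 kg. Grip it 70 to 105 mm up. Origin: centre of the sole, z up. Pressed on level lumps, the sole is 43 mm above the bin's underside. The barrel-headed mallet is not the tool.
- lump: the high lump, dry red-brown clay, a blunt double cone: 40 mm across the middle, 24 mm flats, 37 mm tall; origin at its centre. Wedged mid-bin between four like it that stand on the floor: centre about 49 mm above the bin's underside, top 8 mm over the rim. Pressed down (2 to 10 N) it parts them and reaches the floor: centre 25 mm, top 43 mm up, level with them.
Not all that is in view belongs to the job. Leave any green look-alike of the tamper alone. What is shaped like the lump but white is not meant.

How it is judged:
By the outcome, as a careful person would: the job done as asked, in the order asked, and still so for the second after the job is handed in, with the robot touching nothing.
It also fails if it takes over 40 s, if anything falls off the work surface, if the arm or the gripper's body presses on something with over 40 N, if the wrist force passes 120 N, or if a joint passes its speed limit or range.

## Working session

There is one attempt and no reset: what is moved stays moved. The work goes in short steps, Python scripts to look and compute and a tool call to move; the robot and the scene stay as the last step left them, time stands still between calls to the robot, and variables do not carry over. Pictures are saved under pics/ and viewed, at most 10 in all, crops included, and the job is handed in when it is done.

Besides the shell and the picture viewer there is one more tool, called after "Call:" as name(argument=value, ...), one argument or row to a line, values as JSON. send_rows: Moves the arm, as the interface text tells. Its arguments: {"type":"object","properties":{"plan":{"type":"array","items":{"type":"array","items":{"type":"number"}}},"force":{"type":"number"}},"required":["plan"]}

```bash
ls; mkdir -p pics
cat > h.py <<'E'
import numpy as np, cv2
from station import bot, imaging
def cam(n):
    c=imaging.read_camera(n); np.savez(f'/tmp/{n}.npz',**{k:np.array(v) for k,v in c.items() if k in('img','z_map','K','world_from_camera')}); print(n,[k for k in c]); return c
def load(n): return dict(np.load(f'/tmp/{n}.npz'))
def pts(c):
    z=c['z_map'];K=c['K'];v,u=np.mgrid[:480,:640]
    p=np.stack([(u-K[0,2])/K[0,0]*z,-(v-K[1,2])/K[1,1]*z,-z,np.ones_like(z)],-1)
    return (p@np.array(c['world_from_camera']).T)[...,:3]
def ray(c,u,v,h):
    K=c['K'];T=c['world_from_camera'];d=T[:3,:3]@np.array([(u-K[0,2])/K[0,0],-(v-K[1,2])/K[1,1],-1]);o=T[:3,3]
    return o+d*(h-o[2])/d[2]
def save(n,img): cv2.imwrite(f'pics/{n}.png',img[...,::-1])
E
python3 - <<'E'
from h import *
a=cam('scene');b=cam('top')
save('scene',a['img']);save('top',b['img'])
print(a['K'],a['world_from_camera'],b['K'],b['world_from_camera'],bot.finger_overhang,bot.read_state())
E
```

```text
pics
scene ['img', 'z_map', 'K', 'world_from_camera']
top ['img', 'z_map', 'K', 'world_from_camera']
[[513.87713463   0.         328.48602144]
 [  0.         513.87713463 233.45046248]
 [  0.           0.           1.        ]] [[ 8.53396777e-01 -4.28599928e-01  2.96674978e-01  8.45111317e+02]
 [ 5.21248746e-01  6.97635993e-01 -4.91532060e-01 -5.67455591e+02]
 [ 3.69946276e-03  5.74113336e-01  8.18767483e-01  1.08989964e+03]
 [ 0.00000000e+00  0.00000000e+00  0.00000000e+00  1.00000000e+00]] [[497.24502841   0.         311.21206487]
 [  0.         497.24502841 239.53398154]
 [  0.           0.           1.        ]] [[ 5.13192170e-03  9.87165670e-01 -1.59617054e-01  3.26788193e+02]
 [-9.99984943e-01  5.37636113e-03  1.09959870e-03  6.07843666e+01]
 [ 1.94364501e-03  1.59609008e-01  9.87178397e-01  9.95195025e+02]
 [ 0.00000000e+00  0.00000000e+00  0.00000000e+00  1.00000000e+00]] 8.0 {'t': 0.1, 'q': array([-1.32997297e+00,  8.74071278e-02,  1.75217625e-01,  1.65980179e+00,
       -1.92258755e-05,  1.57079051e+00]), 'dq': array([ 4.92220273e-04, -2.44749750e-03,  2.06693759e-03, -2.37597079e-04,
       -8.84843936e-05, -2.48642288e-03]), 'tau': array([ 1.05566382e-03, -5.21561515e+01,  4.65652442e+01,  1.61248312e-02,
        8.00455041e-06, -1.94579422e-05]), 'ee_pos': array([ 131.1245409 , -533.93976844,  238.65501436]), 'ee_rot': array([ 9.92758742e-01,  1.20123785e-01, -8.13118747e-05, -5.92002792e-04]), 'force': array([ 0.52839374, -0.09672598,  0.08756382]), 'moment': array([0.02360539, 0.04746221, 0.0030707 ]), 'grip_force': 0.0, 'width': 85.72176622001325}
```

View pics/scene.png

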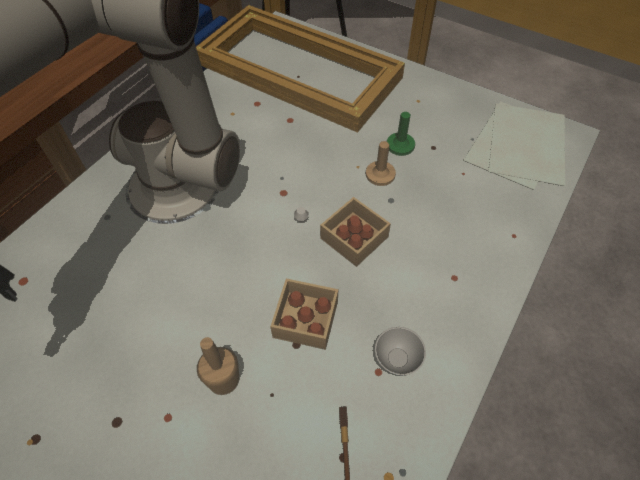

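View pics/top.png

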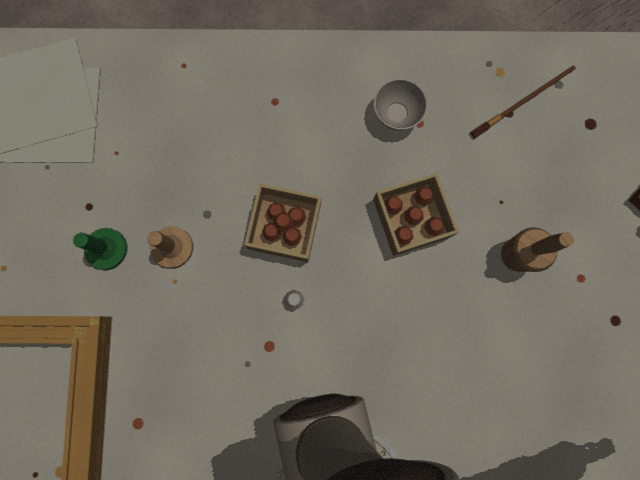

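Candidates, as scene px / top px:
- **Tamper:** the wooden disc with handle at (380,165)/(171,246) fits. The green one at (402,140)/(105,248) is the look-alike, and the thick-headed one at (217,370)/(530,250) is the mallet.
- **Bins:** A is at (355,232)/(283,223) with tightly clustered lumps, and B is at (305,313)/(415,215) with spread lumps. The middle lump's height will decide between them.

Run:
```python
from h import *
for n,boxes in (('scene',dict(A=(320,200,392,264),B=(268,278,340,350),T=(360,135,400,190))),('top',dict(A=(240,180,325,270),B=(372,172,462,258),T=(142,220,198,274)))):
    c=load(n);P=pts(c);hsv=cv2.cvtColor(c['img'],cv2.COLOR_RGB2HSV)
    for k,(u0,v0,u1,v1) in boxes.items():
        p=P[v0:v1,u0:u1].reshape(-1,3);z=c['z_map'][v0:v1,u0:u1].ravel();p=p[z>0]
        if k in'AB':
            h=hsv[v0:v1,u0:u1].reshape(-1,3)[z>0]
            rim=p[(p[:,2]>54)&(p[:,2]<66)&(h[:,0]>12)]
            r=cv2.minAreaRect(rim[:,:2].astype(np.float32))
            red=p[(h[:,0]<9)&(h[:,1]>110)&(p[:,2]>30)]
            cen=np.array(r[0]);m=np.hypot(*(red[:,:2]-cen).T)
            mid=red[m<14]; out=red[m>24]
            print(n,k,'rect',r,'rimz',np.median(rim[:,2]),'mid top z',np.percentile(mid[:,2],[50,90,98]),'outer',np.percentile(out[:,2],[50,90,98]))
            hi=mid[mid[:,2]>60]
            if len(hi)>5: print('  high patch',hi.mean(0),len(hi))
        else:
            for a,b in((8,20),(60,104),(114,128)):
                q=p[(p[:,2]>a)&(p[:,2]<b)]; print(n,'T',a,b,len(q),cv2.minEnclosingCircle(q[:,:2].astype(np.float32)) if len(q)>3 else '',q.mean(0) if len(q) else '')
            print('maxz',np.percentile(p[:,2],[99,99.9]))
s=load('scene')['img'];t=load('top')['img']
f=lambda i,u,v:cv2.resize(i[v-50:v+50,u-66:u+66],(396,300),interpolation=cv2.INTER_CUBIC)
save('crop',np.vstack([np.hstack([f(s,355,232),f(s,305,313)]),np.hstack([f(s,385,160),f(t,171,246)])]))
```

```text
scene A rect ((513.2379760742188, 110.10935974121094), (129.38177490234375, 127.14034271240234), 78.28873443603516) rimz 59.51369893356923 mid top z [65.40634497 68.27107417 70.93347323] outer [41.68499835 45.28634715 47.05874706]
  high patch [513.78710277 108.87806215  65.6167521 ] 59
scene B rect ((531.138916015625, -148.0366668701172), (124.88349914550781, 127.03620910644531), 18.25202751159668) rimz 60.0704478342376 mid top z [42.93406683 46.21051112 47.2050421 ] outer [42.5662725  45.03138008 47.2204726 ]
scene T 8 20 541 ((461.8013916015625, 380.8122863769531), 106.60668182373047) [465.57919726 362.20989495  14.04219046]
scene T 60 104 118 ((469.0494689941406, 333.04180908203125), 14.942536354064941) [471.67642646 326.3785024   81.65629361]
scene T 114 128 74 ((468.1439514160156, 334.5025634765625), 15.67281436920166) [469.25257961 332.98345856 119.24386383]
maxz [120.72665246 122.98710189]
top A rect ((515.2637939453125, 113.78169250488281), (124.18146514892578, 124.59903717041016), 78.09864807128906) rimz 60.840846334642436 mid top z [66.76411093 69.29399539 70.12802155] outer [42.69074832 45.74118831 47.29134568]
  high patch [514.09086333 113.84090666  66.49062816] 119
top B rect ((533.6148681640625, -144.22064208984375), (124.63896942138672, 125.07469940185547), 18.290910720825195) rimz 60.608435811736854 mid top z [43.28924608 46.09784866 47.6752544 ] outer [42.36883183 45.71323195 47.03283776]
top T 8 20 905 ((469.60040283203125, 339.1252746582031), 42.33692169189453) [466.43267514 332.77202224  15.40547134]
top T 60 104 110 ((469.6250915527344, 338.1159973144531), 13.839707374572754) [465.51379781 329.59815228  82.24382216]
top T 114 128 191 ((469.48504638671875, 338.7137756347656), 13.766629219055176) [469.15145784 337.9567207  120.59076326]
maxz [122.31157377 124.22280899]
```

View pics/crop.png

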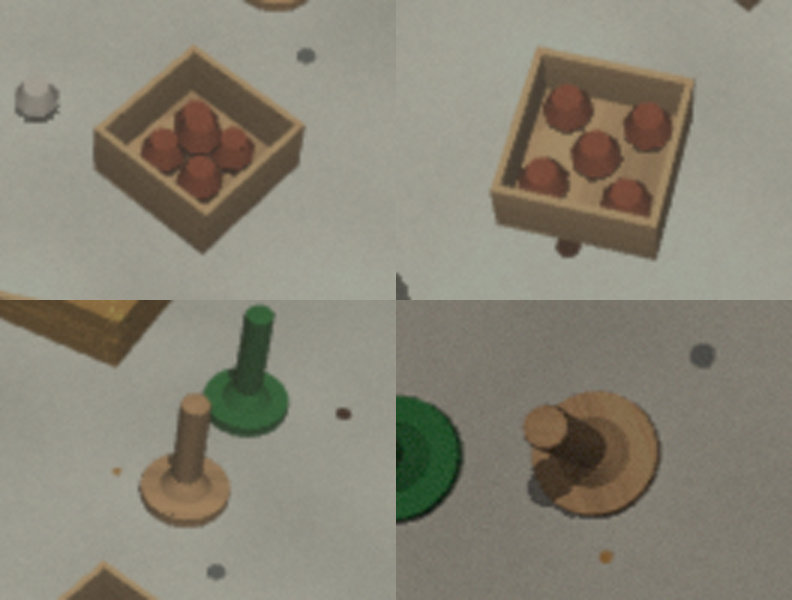

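Bin A has the high lump: its middle lump top is at about 67 mm, against 43 mm for bin B's. The wooden tamper is confirmed in the crop. The averages of the two views are bin (514,112) and tamper (469,336.6). The measured heights agree with the text: rim 60, handle top 120, sole disc 14.

```bash
cat >> h.py <<'E'
from scipy.spatial.transform import Rotation as R
def rel(target,yaw,p=None,q=None):
    "target world pos, yaw of tool x (deg), tool down -> row numbers"
    s=bot.read_state(); p=s['ee_pos'] if p is None else np.array(p); q=s['ee_rot'] if q is None else q
    r=R.from_quat(q); a=np.radians(yaw)/2; g=R.from_quat([np.cos(a),np.sin(a),0,0])
    print(np.round(r.inv().apply(np.array(target)-p)/250,4),np.round((r.inv()*g).as_rotvec()/(np.pi/2),4))
E
python3 - <<'E'
from h import *
a=np.radians(13.8)/2;p=[131.161,-534.129,239.284];q=[np.cos(a),np.sin(a),0,0]
rel([300,-320,240],45,p,q)
a=np.radians(45)/2;q=[np.cos(a),np.sin(a),0,0]
rel([420,-110,240],75,[300,-320,240],q)
E
```

```text
[ 0.8602 -0.6707 -0.0029] [ 0.      0.     -0.3467]
[ 0.9334 -0.2546  0.    ] [ 0.      0.     -0.3333]
```

Call:
send_rows(
  plan=[
    [0,0.86,-0.67,0,0,0,-0.347],
    [0,0.86,-0.67,0,0,0,-0.347],
    [0,0.86,-0.67,0,0,0,-0.347],
    [0,0.86,-0.67,0,0,0,-0.347],
    [0,0.86,-0.67,0,0,0,-0.347],
    [0,0.86,-0.67,0,0,0,-0.347],
    [0,0.86,-0.67,0,0,0,-0.347],
    [0,0.86,-0.67,0,0,0,-0.347],
  ],
)

```text
t: 0.77
ee_pos: [301.9, -317.2, 239.4]
ee_rot: [0.923, 0.385, 0.0, -0.0]
force: [-0.4, -0.5, -0.4]
width: 85.3
grip_force: 0.0
```

Call:
send_rows(
  plan=[
    [0,0.933,-0.255,0,0,0,-0.333],
    [0,0.933,-0.255,0,0,0,-0.333],
    [0,0.933,-0.255,0,0,0,-0.333],
    [0,0.933,-0.255,0,0,0,-0.333],
    [0,0.933,-0.255,0,0,0,-0.333],
    [0,0.933,-0.255,0,0,0,-0.333],
    [0,0.933,-0.255,0,0,0,-0.333],
  ],
)

```text
t: 1.35
ee_pos: [421.6, -106.3, 238.7]
ee_rot: [0.792, 0.611, 0.0, -0.001]
force: [0.1, -0.1, 0.2]
width: 85.6
grip_force: 0.0
```

Run:
```python
from h import *
s=bot.read_state();print(s['ee_pos'],s['q'],s['t'])
rel([470,110,240],100)
a=np.radians(100)/2;q=[np.cos(a),np.sin(a),0,0]
rel([469,295,240],126,[470,110,240],q)
```

```text
[ 421.62792846 -106.32938284  238.71996066] [-2.47787438e-01 -1.85974908e-01 -8.70467630e-02  1.67017733e+00
  1.17861178e-03  1.58006019e+00] 1.35
[ 0.8861 -0.0329 -0.0041] [-1.000e-04 -8.000e-04 -2.748e-01]
[0.7295 0.1246 0.    ] [ 0.      0.     -0.2889]
```

Call:
send_rows(
  plan=[
    [0,0.886,-0.033,0,0,0,-0.275],
    [0,0.886,-0.033,0,0,0,-0.275],
    [0,0.886,-0.033,0,0,0,-0.275],
    [0,0.886,-0.033,0,0,0,-0.275],
    [0,0.886,-0.033,0,0,0,-0.275],
    [0,0.886,-0.033,0,0,0,-0.275],
    [0,0.886,-0.033,0,0,0,-0.275],
    [0,0.886,-0.033,0,0,0,-0.275],
  ],
)

```text
t: 2.02
ee_pos: [469.2, 106.0, 238.8]
ee_rot: [0.644, 0.765, -0.001, -0.0]
force: [-0.3, -0.2, -0.1]
width: 85.5
grip_force: 0.0
```

Run:
```python
from h import *
c=cam('wrist'); np.savez('/tmp/wristA.npz',**c)
s=bot.read_state();print(s['ee_pos'],s['t'],c['world_from_camera'])
save('wristA',c['img'])
rel([469,295,240],126)
```

```text
wrist ['img', 'z_map', 'K', 'world_from_camera']
[469.08986651 105.32379581 238.97262342] 2.0667 [[ 9.85265716e-01 -1.65291309e-01 -4.39346290e-02  4.58910819e+02]
 [ 1.71029064e-01  9.51103610e-01  2.57198332e-01  1.71259147e+02]
 [-7.26264654e-04 -2.60922798e-01  9.65359397e-01  3.74280816e+02]
 [ 0.00000000e+00  0.00000000e+00  0.00000000e+00  1.00000000e+00]]
[ 0.7478  0.1282 -0.0045] [-6.000e-04  1.000e-04 -2.916e-01]
```

View pics/wristA.png

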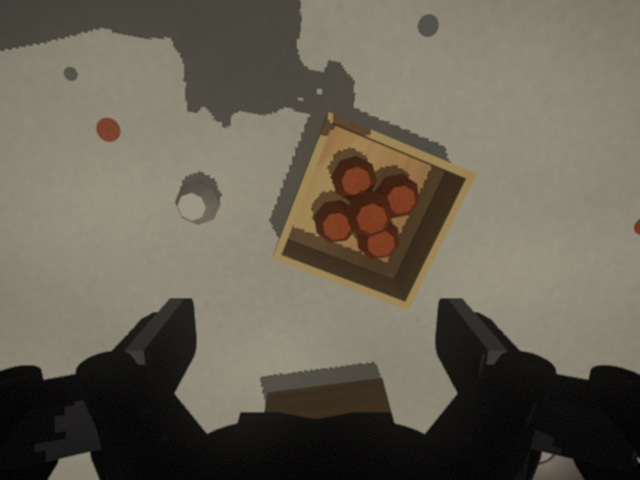

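The wrist view shows bin A at about (375,210), with the high middle lump at (372,213). Next I move over the tamper.

Call:
send_rows(
  plan=[
    [0,0.75,0.128,0,0,0,-0.29],
    [0,0.75,0.128,0,0,0,-0.29],
    [0,0.75,0.128,0,0,0,-0.29],
    [0,0.75,0.128,0,0,0,-0.29],
    [0,0.75,0.128,0,0,0,-0.29],
    [0,0.75,0.128,0,0,0,-0.29],
    [0,0.75,0.128,0,0,0,-0.29],
  ],
)

```text
t: 2.65
ee_pos: [469.2, 295.6, 238.9]
ee_rot: [0.455, 0.89, -0.0, -0.0]
force: [1.0, -0.8, 0.3]
width: 85.4
grip_force: 0.0
```

Run:
```python
from h import *
c=cam('wrist'); np.savez('/tmp/wristB.npz',**c); save('wristB',c['img'])
s=bot.read_state();print(s['ee_pos'],s['t'])
a=load('wristA');P=pts(a);h=cv2.cvtColor(a['img'],cv2.COLOR_RGB2HSV)
m=(np.abs(P[...,2]-60)<5)&(h[...,0]>10)&(a['z_map']>0);m[300:]=0;m[:,:265]=0
p=P[m];print('binA',cv2.minAreaRect(p[:,:2].astype(np.float32)),np.median(p[:,2]))
P=pts(c)
for lo,hi in((10,19),(75,105),(115,126)):
    m=(P[...,2]>lo)&(P[...,2]<hi)&(c['z_map']>0)&(np.hypot(P[...,0]-469,P[...,1]-336)<48)
    p=P[m]; print(lo,len(p),cv2.minEnclosingCircle(p[:,:2].astype(np.float32)) if len(p)>3 else '',np.median(p[:,2]) if len(p) else '')
```

```text
wrist ['img', 'z_map', 'K', 'world_from_camera']
[469.25226827 294.85336542 239.2075777 ] 2.7
binA ((514.2411499023438, 111.83768463134766), (124.51520538330078, 124.63941955566406), 78.12601470947266) 60.868591626563074
10 4607 ((468.8329162597656, 337.75), 41.971107482910156) 15.015140173691236
75 121 ((463.9587707519531, 339.6314697265625), 12.950984954833984) 90.95201063368319
115 1459 ((468.5653991699219, 337.86651611328125), 13.920486450195312) 120.68574090861247
```

View pics/wristB.png

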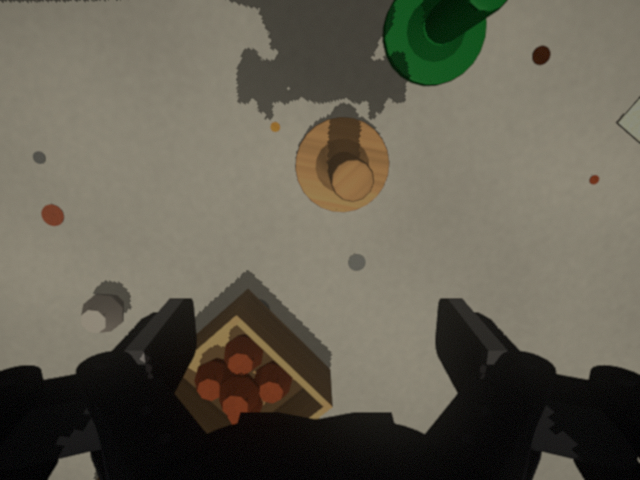

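Tamper confirmed by the wrist camera at (468.7,337.8), sole disc Ø84, top at 120.7. It is at (342,165) in the picture, clear of the green one at (435,35).

Run:
```python
from h import *
rel([468.7,337.8,200],126.2)
rel([468.7,337.8,78],126.2)
```

```text
[0.1407 0.0988 0.1567] [-0.0004  0.0002 -0.0046]
[0.1409 0.0991 0.6447] [-0.0004  0.0002 -0.0046]
```

Call:
send_rows(
  plan=[
    [0,0.141,0.099,0.1,0,0,0],
    [0,0.141,0.099,0.157,0,0,0],
    [0,0.141,0.099,0.157,0,0,0],
    [0,0.141,0.099,0.26,0,0,0],
    [0,0.141,0.099,0.36,0,0,0],
    [0,0.141,0.099,0.46,0,0,0],
    [0,0.141,0.099,0.55,0,0,0],
    [0,0.141,0.099,0.61,0,0,0],
    [0,0.141,0.099,0.645,0,0,0],
    [0,0.141,0.099,0.645,0,0,0],
    [0,0.141,0.099,0.645,0,0,0],
  ],
)

```text
t: 3.62
ee_pos: [469.0, 338.3, 79.3]
ee_rot: [0.456, 0.89, 0.0, 0.0]
force: [0.2, -0.4, 0.5]
width: 85.3
grip_force: 0.0
```

Call:
send_rows(
  plan=[
    [0.7,0,0,0,0,0,0],
    [1,0,0,0,0,0,0],
    [1,0,0,0,0,0,0],
    [1,0,0,0,0,0,0],
    [1,0,0,0,0,0,0],
    [1,0,0,0,0,0,0],
    [1,0,0,0,0,0,0],
    [1,0,0,0,0,0,0],
    [1,0,0,0,0,0,0],
    [1,0,0,0,0,0,0],
    [1,0,0,0,0,0,0],
    [1,0,0,0,0,0,0],
  ],
  force=60,
)

```text
t: 4.62
ee_pos: [468.4, 339.3, 78.3]
ee_rot: [0.455, 0.89, 0.0, 0.0]
force: [-2.8, -0.9, 5.5]
width: 26.6
grip_force: 58.8
```

Run:
```python
from h import *
s=bot.read_state();print({k:np.round(s[k],3) for k in('t','ee_pos','ee_rot','force','width','grip_force')})
rel([468.7,337.8,200],126.2)
```

```text
{'t': np.float64(4.617), 'ee_pos': array([468.405, 339.311,  78.337]), 'ee_rot': array([0.455, 0.89 , 0.   , 0.   ]), 'force': array([-2.848, -0.949,  5.501]), 'width': np.float64(26.594), 'grip_force': np.float64(58.753)}
[-0.0056 -0.0024 -0.4867] [ 0.0002 -0.     -0.0039]
```

Call:
send_rows(
  plan=[
    [1,0,0,-0.04,0,0,0],
    [1,0,0,-0.12,0,0,0],
    [1,0,0,-0.22,0,0,0],
    [1,0,0,-0.32,0,0,0],
    [1,0,0,-0.42,0,0,0],
    [1,0,0,-0.487,0,0,0],
    [1,0,0,-0.487,0,0,0],
    [1,0,0,-0.487,0,0,0],
  ],
)

```text
t: 5.28
ee_pos: [468.6, 339.4, 199.8]
ee_rot: [0.455, 0.89, 0.0, 0.0]
force: [0.2, -0.1, -4.2]
width: 26.7
grip_force: 59.7
```

Run:
```python
from h import *
s=bot.read_state();print({k:np.round(s[k],3) for k in('t','ee_pos','ee_rot','force','width','grip_force')})
for n in('scene','wrist'):
  c=cam(n);P=pts(c);h=cv2.cvtColor(c['img'],cv2.COLOR_RGB2HSV)
  x=s['ee_pos'];m=(P[...,2]>118)&(P[...,2]<150)&(np.hypot(P[...,0]-x[0],P[...,1]-x[1])<55)&(c['z_map']>0)&(h[...,1]>70)&(h[...,0]<25)
  p=P[m];print(n,len(p))
  if len(p)>20:
    r=np.hypot(*(p-p.mean(0))[:,:2].T)
    print(cv2.minEnclosingCircle(p[:,:2].astype(np.float32)))
    d=p[np.hypot(p[:,0]-x[0],p[:,1]-x[1])>31]; A=np.c_[d[:,:2]-x[:2],np.ones(len(d))];print(len(d),np.linalg.lstsq(A,d[:,2],rcond=None)[0],np.percentile(d[:,2],[5,50,95]))
rel([514.2,112,200],90)
save('held',cv2.resize(load('scene')['img'][60:220,280:493],(640,480)))
```

```text
{'t': np.float64(5.283), 'ee_pos': array([468.642, 339.416, 199.838]), 'ee_rot': array([0.455, 0.89 , 0.   , 0.   ]), 'force': array([ 0.249, -0.138, -4.202]), 'width': np.float64(26.737), 'grip_force': np.float64(59.727)}
scene ['img', 'z_map', 'K', 'world_from_camera']
scene 546
((469.7351379394531, 332.9478759765625), 43.626678466796875)
325 [-2.49818128e-02  4.01002311e-02  1.34991660e+02] [126.39065335 134.94811737 138.56127901]
wrist ['img', 'z_map', 'K', 'world_from_camera']
wrist 12201
((468.87042236328125, 338.21417236328125), 41.89118957519531)
5707 [-3.87893636e-04 -2.12218047e-02  1.35423779e+02] [133.69641778 135.35793039 136.58014002]
[-0.8441 -0.3816 -0.0074] [-0.0016  0.0005  0.3983]
```

View pics/held.png

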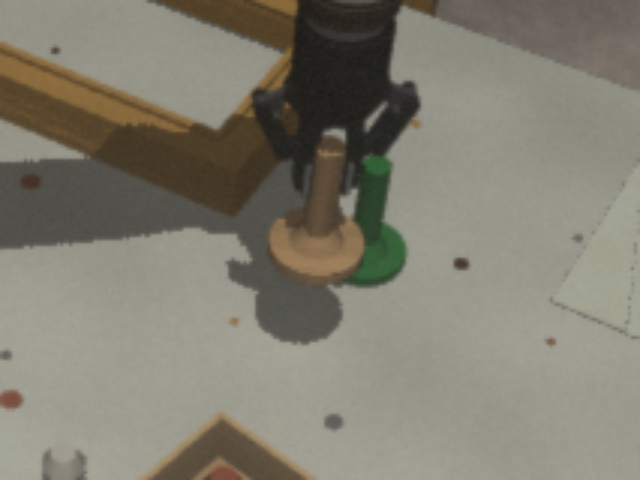

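The tamper is held level: tilt is about 1° and the sole is 78.5 mm below the TCP. It appears at (318,245) in the crop, clear of the green one at (370,255). Next stop is over the bin.

Run:
```python
from h import *
rel([514,113,200],126.2)
```

```text
[-0.8404 -0.3799 -0.0074] [-0.0016  0.     -0.0039]
```

Call:
send_rows(
  plan=[
    [1,-0.06,-0.025,0,0,0,0],
    [1,-0.18,-0.08,0,0,0,0],
    [1,-0.3,-0.135,0,0,0,0],
    [1,-0.42,-0.19,0,0,0,0],
    [1,-0.54,-0.245,0,0,0,0],
    [1,-0.66,-0.3,0,0,0,0],
    [1,-0.76,-0.345,0,0,0,0],
    [1,-0.82,-0.37,0,0,0,0],
    [1,-0.84,-0.38,0,0,0,0],
    [1,-0.84,-0.38,0,0,0,0],
    [1,-0.84,-0.38,0,0,0,0],
  ],
)

```text
t: 6.3
ee_pos: [513.9, 113.6, 198.8]
ee_rot: [0.455, 0.89, -0.0, -0.001]
force: [0.6, 0.9, -2.5]
width: 26.8
grip_force: 59.7
```

Run:
```python
from h import *
c=cam('wrist');P=pts(c);h=cv2.cvtColor(c['img'],cv2.COLOR_RGB2HSV)
s=bot.read_state();x=s['ee_pos'];print(s['t'],x,s['force'])
m=(P[...,2]>125)&(P[...,2]<150)&(np.hypot(P[...,0]-x[0],P[...,1]-x[1])<55)&(c['z_map']>0)&(h[...,1]>70)&(h[...,0]<25)
p=P[m];print(cv2.minEnclosingCircle(p[:,:2].astype(np.float32)))
m=(np.abs(P[...,2]-60.5)<3)&(c['z_map']>0)&(np.hypot(P[...,0]-514,P[...,1]-112)<95)
p=P[m];print(len(p),cv2.minAreaRect(p[:,:2].astype(np.float32)))
rel([514,113,150],126.2)
```

```text
wrist ['img', 'z_map', 'K', 'world_from_camera']
6.35 [513.95615064 114.08692259 199.01312235] [ 0.51347529  0.39178804 -3.0540208 ]
((514.613037109375, 112.8241958618164), 41.9212646484375)
4207 ((514.0487060546875, 111.79422760009766), (124.6795654296875, 124.36981964111328), 78.10091400146484)
[-0.0038 -0.0022  0.1961] [-0.0006 -0.0005 -0.0037]
```

The disc is centred within about 1 mm of the bin. Descending and pressing slowly.

Call:
send_rows(
  plan=[
    [1,0,0,0.07,0,0,0],
    [1,0,0,0.13,0,0,0],
    [1,0,0,0.17,0,0,0],
    [1,0,0,0.19,0,0,0],
    [1,0,0,0.205,0,0,0],
    [1,0,0,0.22,0,0,0],
    [1,0,0,0.23,0,0,0],
    [1,0,0,0.24,0,0,0],
    [1,0,0,0.25,0,0,0],
    [1,0,0,0.26,0,0,0],
    [1,0,0,0.26,0,0,0],
  ],
)

```text
t: 7.27
ee_pos: [514.3, 113.3, 134.4]
ee_rot: [0.455, 0.89, -0.0, -0.0]
force: [0.9, -0.3, -3.0]
width: 26.9
grip_force: 59.9
```

Call:
send_rows(
  plan=[
    [1,0,0,0.01,0,0,0],
    [1,0,0,0.02,0,0,0],
    [1,0,0,0.03,0,0,0],
    [1,0,0,0.034,0,0,0],
    [1,0,0,0.038,0,0,0],
    [1,0,0,0.042,0,0,0],
    [1,0,0,0.042,0,0,0],
  ],
)

```text
t: 7.85
ee_pos: [514.3, 113.4, 124.1]
ee_rot: [0.455, 0.89, -0.0, -0.0]
force: [-0.1, 0.3, -3.2]
width: 26.5
grip_force: 59.9
```

Call:
send_rows(
  plan=[
    [1,0,0,0.004,0,0,0],
    [1,0,0,0.008,0,0,0],
    [1,0,0,0.012,0,0,0],
    [1,0,0,0.012,0,0,0],
  ],
)

```text
t: 8.18
ee_pos: [514.4, 113.4, 121.5]
ee_rot: [0.455, 0.89, 0.0, 0.0]
force: [-0.1, -0.2, -0.1]
width: 26.7
grip_force: 59.8
```

Run:
```python
from h import *
s=bot.read_state();print(s['t'],s['ee_pos'],s['force'],s['moment'])
c=cam('wrist');P=pts(c);h=cv2.cvtColor(c['img'],cv2.COLOR_RGB2HSV);x=s['ee_pos']
m=(P[...,2]>50)&(P[...,2]<75)&(np.hypot(P[...,0]-x[0],P[...,1]-x[1])<42)&(np.hypot(P[...,0]-x[0],P[...,1]-x[1])>31)&(c['z_map']>0)
p=P[m];print(len(p),np.percentile(p[:,2],[5,50,95]))
c=cam('scene');save('press',cv2.resize(c['img'][170:290,275:435],(800,600),interpolation=cv2.INTER_CUBIC))
```

```text
8.1833 [514.42859285 113.42520047 121.45633715] [-0.05712167 -0.17612342 -0.14456171] [ 0.0329995   0.04635626 -0.02466517]
wrist ['img', 'z_map', 'K', 'world_from_camera']
5712 [56.72104643 58.27488479 59.43899396]
scene ['img', 'z_map', 'K', 'world_from_camera']
```

View pics/press.png

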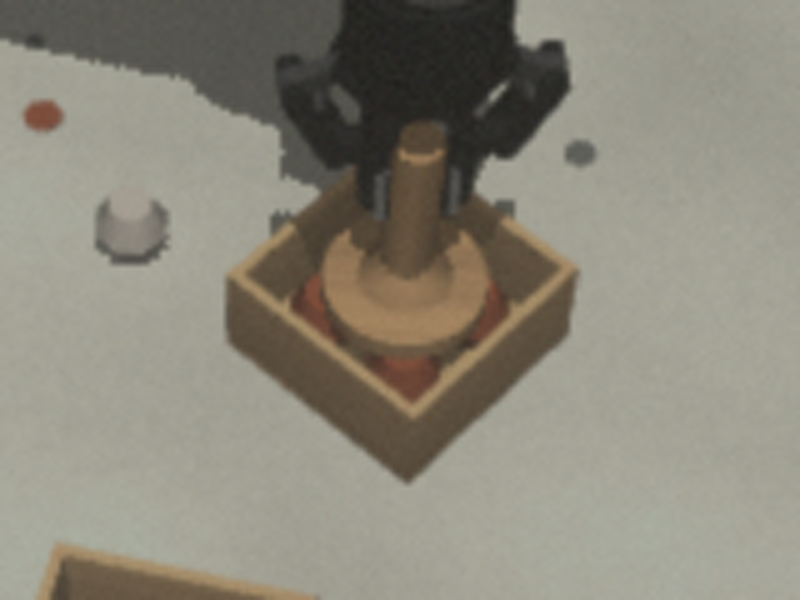

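The disc is inside the bin with its top at 58.3 mm, so the sole is at about 44 mm. The force reading has begun to rise, so I press a little further.

Call:
send_rows(
  plan=[
    [1,0,0,0.003,0,0,0],
    [1,0,0,0.006,0,0,0],
    [1,0,0,0.008,0,0,0],
    [1,0,0,0.008,0,0,0],
    [1,0,0,0.008,0,0,0],
  ],
)

```text
t: 8.7
ee_pos: [514.7, 113.3, 121.3]
ee_rot: [0.455, 0.89, 0.001, 0.001]
force: [-4.2, -2.4, 12.0]
width: 26.7
grip_force: 61.2
```

The tamper hit a hard stop at TCP 121.3, with about 15 N on the lumps, so they are level. Lifting.

Call:
send_rows(
  plan=[
    [1,0,0,-0.01,0,0,0],
    [1,0,0,-0.03,0,0,0],
    [1,0,0,-0.08,0,0,0],
    [1,0,0,-0.16,0,0,0],
    [1,0,0,-0.24,0,0,0],
    [1,0,0,-0.31,0,0,0],
    [1,0,0,-0.34,0,0,0],
    [1,0,0,-0.34,0,0,0],
  ],
)

```text
t: 9.37
ee_pos: [515.1, 113.6, 206.5]
ee_rot: [0.455, 0.89, 0.001, 0.001]
force: [-0.4, 0.6, -1.9]
width: 26.6
grip_force: 59.8
```

Run:
```python
from h import *
s=bot.read_state();print(s['t'],s['ee_pos'],s['force'])
rel([470,336,206],126.2); rel([470,225,206],126.2)
c=cam('wrist');P=pts(c);h=cv2.cvtColor(c['img'],cv2.COLOR_RGB2HSV)
d=np.hypot(P[...,0]-514,P[...,1]-112)
red=(h[...,0]<9)&(h[...,1]>110)&(d<70)&(c['z_map']>0)&(P[...,2]<90)
print('wrist red',red.sum(),np.percentile(P[red][:,2],[50,95,99]))
x=s['ee_pos'];m=(P[...,2]>125)&(P[...,2]<155)&(np.hypot(P[...,0]-x[0],P[...,1]-x[1])<55)&(c['z_map']>0)&(h[...,1]>70)&(h[...,0]<25)
p=P[m];print(cv2.minEnclosingCircle(p[:,:2].astype(np.float32)),np.median(p[:,2]))
c=cam('scene');P=pts(c);h=cv2.cvtColor(c['img'],cv2.COLOR_RGB2HSV);d=np.hypot(P[...,0]-514,P[...,1]-110)
red=(h[...,0]<9)&(h[...,1]>110)&(d<70)&(c['z_map']>0)&(P[...,2]<100)
print('scene red',red.sum(),np.percentile(P[red][:,2],[50,95,99]) if red.sum() else '')
```

```text
9.3667 [515.13121275 113.57600481 206.4828394 ] [-0.38120054  0.55687078 -1.89752932]
[0.8269 0.3747 0.002 ] [ 0.0018  0.0008 -0.0039]
[0.467  0.1147 0.0017] [ 0.0018  0.0008 -0.0039]
wrist ['img', 'z_map', 'K', 'world_from_camera']
wrist red 119 [43.26482676 45.03821224 45.49203169]
((516.0377197265625, 112.8621826171875), 41.92451095581055) 143.5714954499031
scene ['img', 'z_map', 'K', 'world_from_camera']
scene red 207 [40.4057553  45.40862387 47.10566412]
```

The lumps are level in both views (no red above about 47 mm). Carrying the tamper back to its old place.

Call:
send_rows(
  plan=[
    [1,0.06,0.027,0,0,0,0],
    [1,0.18,0.08,0,0,0,0],
    [1,0.3,0.135,0,0,0,0],
    [1,0.42,0.19,0,0,0,0],
    [1,0.54,0.245,0,0,0,0],
    [1,0.66,0.3,0,0,0,0],
    [1,0.75,0.34,0,0,0,0],
    [1,0.81,0.367,0,0,0,0],
    [1,0.827,0.375,0,0,0,0],
    [1,0.827,0.375,0,0,0,0],
  ],
)

```text
t: 10.3
ee_pos: [468.5, 336.6, 202.6]
ee_rot: [0.454, 0.891, -0.001, -0.001]
force: [0.1, -0.4, -3.8]
width: 26.7
grip_force: 59.8
```

Call:
send_rows(
  plan=[
    [1,0,0,0.05,0,0,0],
    [1,0,0,0.14,0,0,0],
    [1,0,0,0.24,0,0,0],
    [1,0,0,0.33,0,0,0],
    [1,0,0,0.4,0,0,0],
    [1,0,0,0.45,0,0,0],
    [1,0,0,0.475,0,0,0],
    [1,0,0,0.49,0,0,0],
    [1,0,0,0.495,0,0,0],
    [1,0,0,0.495,0,0,0],
  ],
)

```text
t: 11.13
ee_pos: [469.6, 335.9, 81.2]
ee_rot: [0.455, 0.89, 0.0, 0.0]
force: [-0.0, 0.5, -2.9]
width: 26.8
grip_force: 59.8
```

Run:
```python
from h import *
s=bot.read_state();print(s['t'],s['ee_pos'],s['force'])
rel([470,336,78],126.2)
c=cam('wrist');P=pts(c);h=cv2.cvtColor(c['img'],cv2.COLOR_RGB2HSV);x=s['ee_pos']
r=np.hypot(P[...,0]-x[0],P[...,1]-x[1]);m=(P[...,2]>8)&(P[...,2]<40)&(r<43)&(r>31)&(c['z_map']>0)&(h[...,1]>70)
d=P[m];print(cv2.minEnclosingCircle(d[:,:2].astype(np.float32)),np.median(d[:,2]));A=np.c_[d[:,:2]-x[:2],np.ones(len(d))];print(np.linalg.lstsq(A,d[:,2],rcond=None)[0])
```

```text
11.1333 [469.64584847 335.906436    81.214772  ] [-0.01100337  0.47946637 -2.92080178]
[-0.0005  0.0014  0.0129] [ 0.0006  0.     -0.004 ]
wrist ['img', 'z_map', 'K', 'world_from_camera']
((470.3124084472656, 334.9594421386719), 41.817291259765625) 18.017589483720684
[ 1.22664954e-03 -1.80725620e-02  1.80812940e+01]
```

Call:
send_rows(
  plan=[
    [1,0,0,0.004,0,0,0],
    [1,0,0,0.008,0,0,0],
    [1,0,0,0.011,0,0,0],
    [1,0,0,0.013,0,0,0],
    [1,0,0,0.013,0,0,0],
  ],
)

```text
t: 11.6
ee_pos: [469.4, 336.0, 78.4]
ee_rot: [0.455, 0.89, 0.001, 0.0]
force: [-3.0, -2.6, 5.1]
width: 26.5
grip_force: 60.7
```

The bench is in contact with about 8 N. Releasing gradually, then going straight up.

Call:
send_rows(
  plan=[
    [0.6,0,0,0,0,0,0],
    [0.5,0,0,0,0,0,0],
    [0.3,0,0,0,0,0,0],
    [0,0,0,0,0,0,0],
    [0,0,0,0,0,0,0],
    [0,0,0,0,0,0,0],
    [0,0,0,0,0,0,0],
    [0,0,0,0,0,0,0],
    [0,0,0,0,0,0,0],
    [0,0,0,0,0,0,0],
  ],
  force=20,
)

```text
t: 12.43
ee_pos: [469.3, 335.9, 77.3]
ee_rot: [0.455, 0.89, 0.0, 0.0]
force: [0.6, -0.4, 1.2]
width: 85.5
grip_force: 0.0
```

Call:
send_rows(
  plan=[
    [0,0,0,-0.05,0,0,0],
    [0,0,0,-0.15,0,0,0],
    [0,0,0,-0.27,0,0,0],
    [0,0,0,-0.39,0,0,0],
    [0,0,0,-0.51,0,0,0],
    [0,0,0,-0.6,0,0,0],
    [0,0,0,-0.64,0,0,0],
    [0,0,0,-0.64,0,0,0],
    [0,0,0,-0.64,0,0,0],
  ],
)

```text
t: 13.18
ee_pos: [469.3, 335.9, 236.9]
ee_rot: [0.455, 0.89, 0.0, 0.0]
force: [0.2, 0.1, 0.5]
width: 85.6
grip_force: 0.0
```

Run:
```python
from h import *
s=bot.read_state();print(s['t'],s['ee_pos'],s['width'])
c=cam('top');P=pts(c);h=cv2.cvtColor(c['img'],cv2.COLOR_RGB2HSV)
red=(h[...,0]<9)&(h[...,1]>110)&(np.hypot(P[...,0]-514,P[...,1]-112)<56)&(c['z_map']>0)
print('red',red.sum(),np.percentile(P[red][:,2],[50,98,99.8]))
mid=red&(np.hypot(P[...,0]-514,P[...,1]-112)<14);print('mid',mid.sum(),np.percentile(P[mid][:,2],[50,98]) if mid.sum() else '')
w=cam('wrist');P=pts(w)
for lo,hi in((10,19),(114,126)):
    m=(P[...,2]>lo)&(P[...,2]<hi)&(w['z_map']>0)&(np.hypot(P[...,0]-469.5,P[...,1]-335)<48)
    p=P[m];print(lo,len(p),cv2.minEnclosingCircle(p[:,:2].astype(np.float32)) if len(p)>3 else '')
sc=cam('scene')['img']
save('final',np.vstack([np.hstack([cv2.resize(c['img'],(400,300)),cv2.resize(sc,(400,300))]),np.hstack([cv2.resize(c['img'][180:270,223:343],(400,300)),cv2.resize(sc[130:280,280:480],(400,300))])]))
```

```text
13.1833 [469.31873334 335.94077906 236.94816345] 85.58103912252817
top ['img', 'z_map', 'K', 'world_from_camera']
red 870 [41.92697249 46.92360577 48.45656893]
mid 115 [43.47955834 47.69426726]
wrist ['img', 'z_map', 'K', 'world_from_camera']
10 4009 ((470.3031005859375, 335.0154113769531), 41.9760856628418)
114 1363 ((470.3867492675781, 335.2037048339844), 13.926405906677246)
scene ['img', 'z_map', 'K', 'world_from_camera']
```

View pics/final.png

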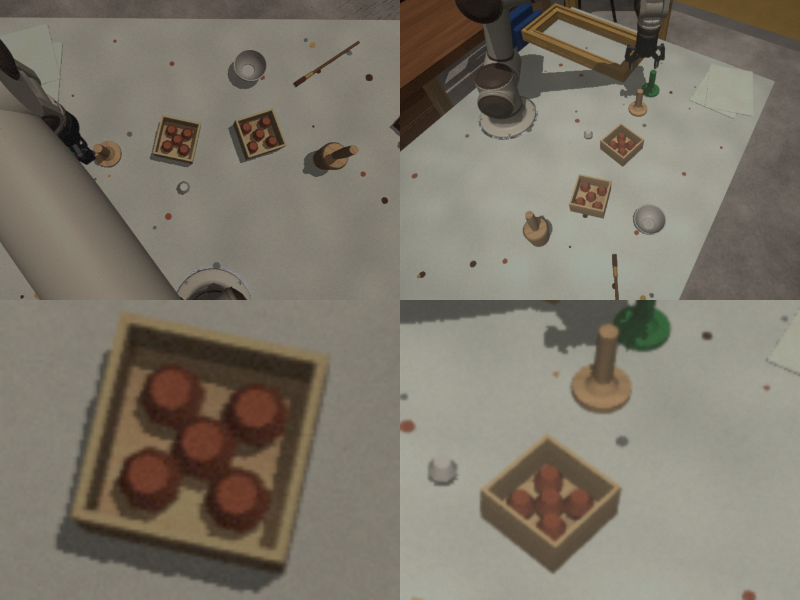

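The five lumps are level, with the middle one at 43.5 mm in the crop at (203,445). The tamper stands upright and free at (602,385), with its top centred over its sole to within 0.2 mm. Handing in.

```bash
python3 -c "
from h import *
print(bot.hand_in())"
```

```text
the job is handed in; nothing more can be done
None
```

The high lump is pressed down level with the other four, the tamper is standing upright on the bench by its old spot, and the job is handed in at about 13 s of the 40 s allowed; no verdict was returned.

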